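# Grease the swivel nipple of a bearing block

## Task

Slide the orange push grease gun out of the open end of its teal dock, then press its steel coupler squarely onto the tilted grease nipple of the bearing block until both red catches snap into the coupler's groove. Keep pushing so that the coupler sits down fully on the brass seat against the nipple's spring, and finish like that, still gripping and pressing the gun. Leave the other things on the bench where they are.

Things in the scene. Friction and masses are not known exactly. Their poses are not given: they have to be found in the camera images.
- gun_grip (a point): Grip centre of the loose push grease gun (125 mm long, about 0.3 kg), upright in the dock at the start. Orange square handle 26 x 26 mm, faces square to this point's x and y, from 36 mm below to 32 mm above this point; black cap to 37 mm above. z: up the gun's axis, away from the coupler. A round collar, 42 mm wide, 6 mm thick, lies 36 to 42 mm below, then a 26 mm neck and the steel coupler.
- coupler_mouth (a point): Centre of the coupler's open mouth, the gun's lower end, on its axis 88 mm below gun_grip; same axes. Round socket 14 mm wide (flared to 18 mm), 16 mm deep. Outside it widens from 20 mm diameter at the rim to a 28 mm ridge 7 to 8.5 mm above the rim, then narrows to a 22 mm groove from 11 to 24 mm above it. It starts 10 mm above the bench.
- dock_slot (a point): Fixed teal dock, a fork 88 mm wide, 62 mm long, 69 mm high; this point is on the ledge that carries the gun's collar, 56 mm above the bench, within 3 mm of the gun's axis at the start. Straight slot, open towards -x (roughly to the robot). The collar runs in a channel 48 mm wide, 9 mm high (3 mm play above) under steel lips 34 mm apart, so the gun cannot be lifted out there.
- dock_exit (a point): Middle of the open end of the dock's slot at ledge height, 28 mm from dock_slot along its -x; same axes. Slid along -x by 52 mm or more from its start, the gun is clear of the lips and can be lifted. The ledges below the collar are 32 mm apart.
- nipple_seat (a point): Centre of the flat brass seat (32 mm round) on a stiff swivel on the grey bearing block, about 90 mm above the bench. z: the nipple's axis out of the seat, leaning 0.3 to 0.6 rad from vertical to the block's front (roughly to the robot); y: left. The steel nipple, 10 mm thick, stands on this axis, its round tip 24 mm above the seat. With the coupler fully home its mouth is at this point.
- catch_gap (a point): Point on the nipple's axis midway between the noses of the two red sprung catches, 17 mm above the seat; axes as nipple_seat. The noses stand 12 mm to either side (+y, -y), the catches' backs 22 mm, tops 22 mm above the seat. They snap behind the coupler's ridge when its mouth is about 6 mm from the seat. The swivel does not turn under careful pushing.
- nipple (a joint): How far the sprung nipple is pushed in along its axis (m): 0 at rest; the coupler's socket bottom meets it with the mouth 8 mm above the seat, and it reads 0.008 with the coupler fully home. Spring: 3 N at the start, 10 N fully home. Passing the catches takes about 3 to 6 N; as they snap they pull the coupler on by up to 10 N, then the spring pushes back, and at the seat it stops hard.
- catch_left (a joint): Outward travel of the left (+y) sprung catch (m): 0 at rest and again when snapped into the groove, about 0.002 while the coupler's ridge passes.
- catch_right (a joint): The same for the right (-y) catch.
- proto_board: Bystander: black plate 90 x 150 x 8 mm with a white breadboard and a dark circuit board, 26 mm high in all; origin at the centre of the underside.
- grease_tin: Bystander: small grey jar with a yellow lid, 64 mm diameter, 60 mm high; origin at the centre of the underside.
- screwdriver: Bystander: red-handled screwdriver lying flat on the bench along its x axis, about 200 mm long.
- shaker: Bystander: dark shaker bottle with a black lid, 84 mm diameter, 170 mm high; origin at the centre of the underside.
Things that resemble listed ones, but are neither listed nor needed, are in the scene too. Leave any blue look-alike of the part that bears nipple_seat alone.

How it is judged (in metres and radians):
On the way, in this order (a step that is already met when the one before it is completed fails the run):
1. the gripped gun is out past the open end of the dock (x of gun_grip in the frame of dock_slot below -0.045 m and contact force between gun and the fingers above 2 N).
2. the coupler is squarely on the nipple and both catches have snapped into its groove (angle between the z axis of gun_grip and the z axis of nipple_seat, either way round below 0.12 rad and distance between coupler_mouth and nipple_seat below 0.0075 m and z of gun_grip in the frame of nipple_seat above 0.07 m and value of joint each of catch_left, catch_right below 0.0016 m and contact force between gun and the fingers above 2 N), for 0.1 s.
At the end, for the whole second after the job is handed in: The coupler is on the nipple, square within 0.12 rad, its mouth at most 3.5 mm above the seat and 7.5 mm from its centre, both catches under 1.6 mm open, the nipple pushed in more than 5 mm, and the fingers still grip the gun; all through the last second (all of step 2 and z of coupler_mouth in the frame of nipple_seat below 0.0035 m and value of joint nipple above 0.005 m); the arm keeps its last pose, push and grip.
It fails at once if the prototyping board is pushed more than 30 mm (distance of proto_board from where it was at the start of the episode above 0.03 m).
It fails at once if the grease tin is pushed more than 30 mm (distance of grease_tin from where it was at the start of the episode above 0.03 m).
It fails at once if the screwdriver is pushed more than 30 mm (distance of screwdriver from where it was at the start of the episode above 0.03 m).
It fails at once if the shaker bottle is pushed more than 30 mm (distance of shaker from where it was at the start of the episode above 0.03 m).
It also fails if it takes over 40 s, if anything falls off the work surface, if the arm or the gripper's body presses on something with over 40 N, if the wrist force passes 120 N, or if a joint passes its speed limit or range.

## Robot

A 6-joint arm with a two-finger parallel gripper is mounted at the origin on the work surface. World frame = base frame: x ahead of the robot, y to its left, z up, the work surface at z = 0. Lengths are in mm, angles in rad, forces in N, time in s.
With the tool pointing down it reaches from about 400 to 825 mm from the base axis. Payload 7 kg.
Tool frame: the origin (TCP) lies midway between the tips of the shut fingers; the grasp point (between the pads) lies 19 mm behind it; z points along the fingers, y is the direction in which the jaws open and shut (so a half turn about z gives the same grasp; the last joint's range is limited). The gripper opens to 85 mm and grips with 20 to 120 N. Pads are 22 mm wide; open, the fingers measure 114 mm over their backs; the gripper's body (76 mm by 85 mm) begins 54 mm behind the grasp point. The pads swing forward as they close: fully open they stand 13 mm farther back than shut.
Start: joints at [1.503, 0.359, 0.012, 0, -1.224, -0.288], TCP at [235.137, 632.697, 231.302] pointing down, gripper open.
Joint ranges: [-3.07, 3.07], [-1.43, 2.12], [-1.02, 1.25], [-3.03, 1.67], [-3.05, -0], [-3.03, 3.03]. Speed limits (rad/s): [2.39, 2.39, 3.01, 3.14, 3.14, 3.14].

## Interface

Orientations are given as [roll, pitch, yaw] about the fixed x, y, z axes, in that order (R = Rz(yaw) Ry(pitch) Rx(roll)).
In Python, from station import manip, camera, calibration, job_done, masks_of, tip_of gives the robot as it stands.
- The arm moves only by the shell command python3 -m jog 'ROWS' [FORCE]. ROWS is text: rows parted by semicolons, each of 5 numbers parted by spaces: the shift along the world's x, y, z in mm, then the turn about the world's z in rad, then the finger opening in mm, from 0 to 85.4. In form: x y z spin hand; .... A call has 1 to 20 rows; each row is the pose to reach, as a shift and turn from the pose commanded when the call began; what a row does not reach only later rows make up. A row lasts 1/8 s, in which the tool goes at most 62.5 mm and 10.7 degrees, less where a joint would pass 70% of its speed; a pose out of reach is approached as far as the arm can. A call with a gripper value outside its range is refused whole. The fingers move at their own pace and stop on an object; FORCE is the grip in N (left out, the last holds). Time passes only in rows, so rows that repeat a pose let the fingers close. It gives the time, the measured TCP pose, the force and the opening at its end, in the units of the state.
- manip.get_state(): the state, without advancing time (a new reading comes with each control period).
- camera(name): name is "side" or "top"; returns (picture, depth): 400x640x3 uint8, red, green, blue; 400x640 float32, mm along the optical axis (not along the pixel's ray), 0 where there is no reading.
- calibration(name): a dict with "vfov" (degrees; the focal length in pixels is half the picture's height over the tangent of half this angle, whatever the lens; pixels are square), "cx", "cy" (the principal point, pixels), "T" (4x4, takes a point from camera to world coordinates). Camera axes: x right, y up, looking along -z (the intrinsics and any distortion apply to the point x, -y, -z); pixel columns grow to the right and rows downward; lengths in mm; the calibration is good to about 2 mm. A picture is of the moment at which its call begins. calibration takes no time and is no camera call.
- job_done(): hands the job in, once; it reports no verdict.
Trained networks look in the newest picture that a camera, given by its name, has taken for a name from the list of things; names that differ only in an ending like _2 or _b are one class to them, and where a whole thing is asked for, a point or a joint stands for the part that bears it (a point fixed in the world has none). Each returns a list of dicts, best first, with "p" (0 to 1); they miss things now and then, are a little off and sometimes report something else, mostly with a low value. They report only what shows in the picture. A call takes as long as a camera call. They do not tell look-alikes from the thing itself.
- masks_of(name, camera): "region" (400x640 bool, what is visible of it) and "rect" ([left, top, width, height] in pixels, round what is visible of it).
- tip_of(name, camera): "centre" ([column, row] in pixels: a listed point, or the origin of a listed thing).
The state is a dict: "time": time; "qpos": joint angles; "joint_vel": joint speeds; "joint_torque": joint torques, N m; "ee_pos": TCP position; "ee_rot": TCP orientation; "contact_force": force on the tool from outside, world axes, zero at the start; "torque": the same for the moment, N m; "width": finger opening in mm.
Only numpy, scipy, OpenCV 4.12 (cv2) and the standard library are available. Lean on these libraries where they do the work, as an engineer would, in place of code of your own. Each camera call takes 0.05 s, during which the arm holds its last target.

## Working session

There is one attempt and no reset: what is moved stays moved. The work goes in short steps, Python scripts to look and compute and a shell command to move; the robot and the scene stay as the last step left them, time stands still between calls to the robot, and variables do not carry over. Pictures are saved under pics/ and viewed, and the job is handed in when it is done.

```bash
ls -la; mkdir -p pics
cat > h.py <<'E'
import numpy as np,cv2
from station import manip,camera,calibration,job_done,masks_of,tip_of
def K(n):
    c=calibration(n); f=200/np.tan(np.radians(c['vfov'])/2); return c,f
def px2w(n,u,v,d):
    c,f=K(n); x=(u-c['cx'])/f*d; y=-(v-c['cy'])/f*d
    return (np.asarray(c['T'])@np.array([x,y,-d,1]))[:3]
def w2px(n,P):
    c,f=K(n); p=np.linalg.inv(np.asarray(c['T']))@np.append(P,1)
    return np.array([c['cx']+f*p[0]/-p[2], c['cy']-f*p[1]/-p[2]]),-p[2]
def cloud(n,depth):
    c,f=K(n); v,u=np.mgrid[0:400,0:640]
    d=depth; P=np.stack([(u-c['cx'])/f*d,-(v-c['cy'])/f*d,-d,np.ones_like(d)],-1)
    W=P@np.asarray(c['T']).T
    W=W[...,:3]; W[d<=0]=np.nan; return W
def save(n,img): cv2.imwrite(n,img[...,::-1])
E
python3 - <<'E'
from h import *
print(manip.get_state())
for n in('side','top'):
    print(calibration(n))
    im,d=camera(n); save(f'pics/{n}0.png',im); np.savez(f'{n}0.npz',im=im,d=d)
    for t in('gun_grip','coupler_mouth','dock_slot','dock_exit','nipple_seat','catch_gap'):
        print(n,t,[(np.round(r['centre'],1).tolist(),round(r['p'],2)) for r in tip_of(t,n)])
E
```

```text
total 12
drwxr-xr-x  3 agent agent 4096 Dec  6 04:32 .
drwxr-xr-x 23 root  root  4096 Dec  6 04:32 ..
drwxr-xr-x  2 agent agent 4096 Dec  6 04:32 pics
{'time': 0.0, 'qpos': array([ 1.50308118e+00,  3.59383535e-01,  1.10335173e-02, -3.45806122e-04,
       -1.22411614e+00, -2.88100035e-01]), 'joint_vel': array([ 0.0007492 , -0.00240258,  0.00015461, -0.00045803, -0.00068738,
        0.00156973]), 'joint_torque': array([ 7.91576076e-04, -5.83330178e+01,  2.93405682e+01,  6.93603024e+00,
       -5.84150461e-03,  2.92641836e-06]), 'ee_pos': array([234.99654112, 632.23824883, 230.35561545]), 'ee_rot': array([ 3.13989927e+00, -1.62816105e-04, -3.55932817e-01]), 'contact_force': array([ 0.06359359, -0.16158577,  0.34156157]), 'torque': array([-0.00667794,  0.03823463, -0.00031916]), 'width': 85.36307083792796}
{'vfov': 53.350354275171014, 'cx': 315.9900575620499, 'cy': 198.21292544543192, 'T': array([[ 9.95596556e-01,  4.89875548e-02, -7.99231968e-02,
         4.62414265e+02],
       [-9.30047120e-02,  6.22885770e-01, -7.76764727e-01,
        -9.24124821e+02],
       [ 1.17312173e-02,  7.807
[... 637 characters left out ...]
83331e-01,
         2.69259179e+02],
       [-9.98875463e-01,  4.69903083e-02, -6.30244418e-03,
        -1.69702649e+01],
       [ 3.35489133e-03,  2.02653575e-01,  9.79244746e-01,
         1.44758901e+03],
       [ 0.00000000e+00,  0.00000000e+00,  0.00000000e+00,
         1.00000000e+00]])}
top gun_grip [([359.4, 192.6], 0.65), ([360.3, 194.8], 0.23)]
top coupler_mouth [([358.5, 195.7], 0.65)]
top dock_slot [([360.4, 194.5], 0.82)]
top dock_exit [([357.8, 196.2], 0.41), ([313.5, 140.3], 0.24)]
top nipple_seat [([357.7, 195.1], 0.63), ([257.1, 198.6], 0.51), ([246.1, 132.3], 0.48), ([163.5, 279.1], 0.43)]
top catch_gap [([162.2, 283.5], 0.57), ([245.5, 132.6], 0.53), ([259.6, 198.8], 0.46)]
```

View pics/side0.png

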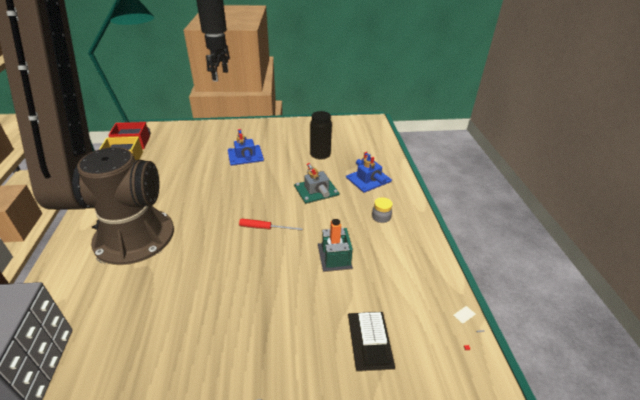

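View pics/top0.png

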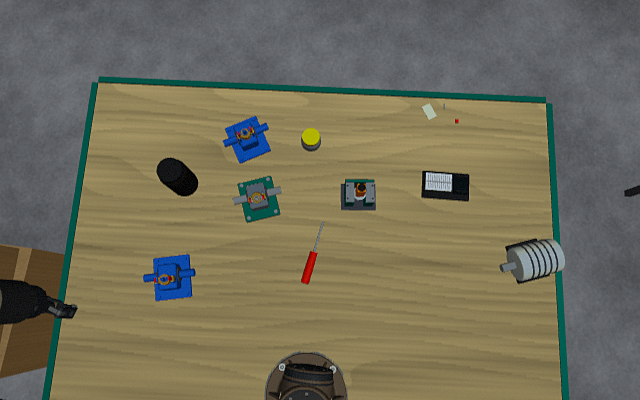

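Candidates for the bearing block: grey at side (316,187)/top (258,198), blue at side (245,152) and (369,175)/top (246,137) and (170,277). Only the grey one fits; the blue ones are look-alikes. I'll confirm with an enlarged crop.

Run:
```python
from h import *
S=np.load('side0.npz');T=np.load('top0.npz')
a=cv2.resize(S['im'][155:205,285:345],(720,600),interpolation=cv2.INTER_CUBIC); save('pics/s_nip.png',a)
a=cv2.resize(T['im'][170:225,225:285],(655,600),interpolation=cv2.INTER_CUBIC); save('pics/t_nip.png',a)
a=cv2.resize(S['im'][212:272,300:370],(700,600),interpolation=cv2.INTER_CUBIC); save('pics/s_gun.png',a)
a=cv2.resize(T['im'][170:220,330:390],(720,600),interpolation=cv2.INTER_CUBIC); save('pics/t_gun.png',a)
for n,D in(('side',S),('top',T)):
    W=cloud(n,D['d'])
    for u,v in ([(100,320),(200,350),(450,200),(280,290)] if n=='side' else [(130,330),(500,330),(400,120),(300,200)]): print(n,u,v,W[v,u].round(1),D['d'][v,u])
```

```text
side 100 320 [  -2.9 -300.8    1.5] 979.0745
side 200 350 [ 251.5 -402.2   -0. ] 921.59863
side 450 200 [1534.9  995.7 -760.5] 2585.0935
side 280 290 [ 4.398e+02 -2.449e+02  1.000e-01] 1058.775
top 130 330 [156.1 536.4   1.1] 1397.0369
top 500 330 [ 208.5 -574.1    1.9] 1399.9031
top 400 120 [ 863.4 -265.4    4.2] 1532.2065
top 300 200 [580.6  49.   -5.2] 1486.1185
```

View pics/s_nip.png

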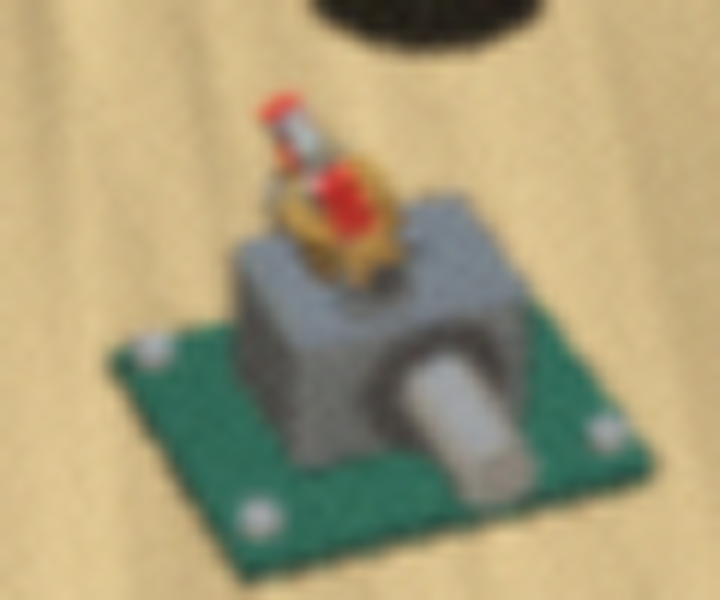

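View pics/t_nip.png

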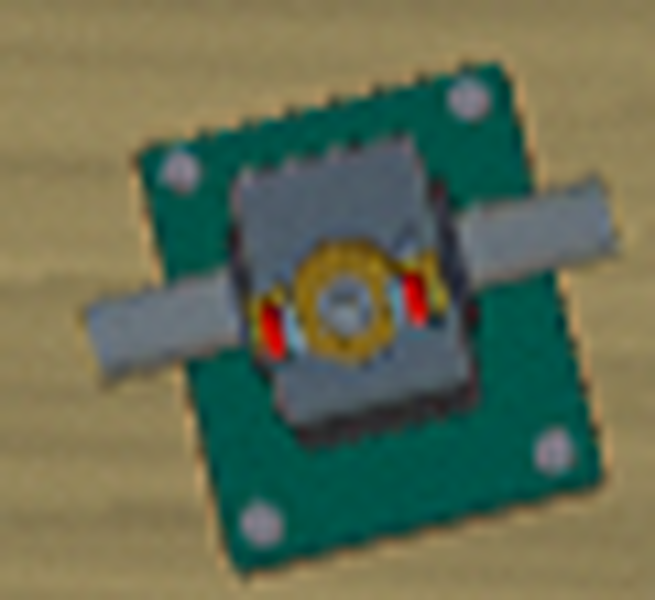

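View pics/s_gun.png

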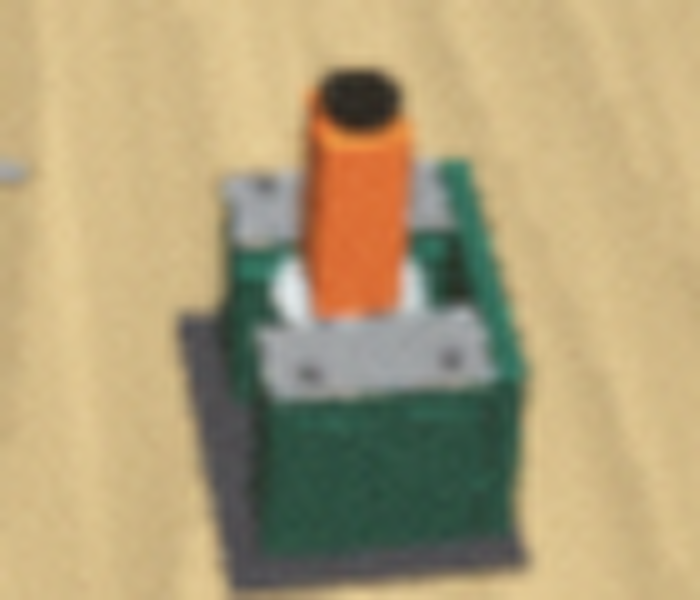

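View pics/t_gun.png

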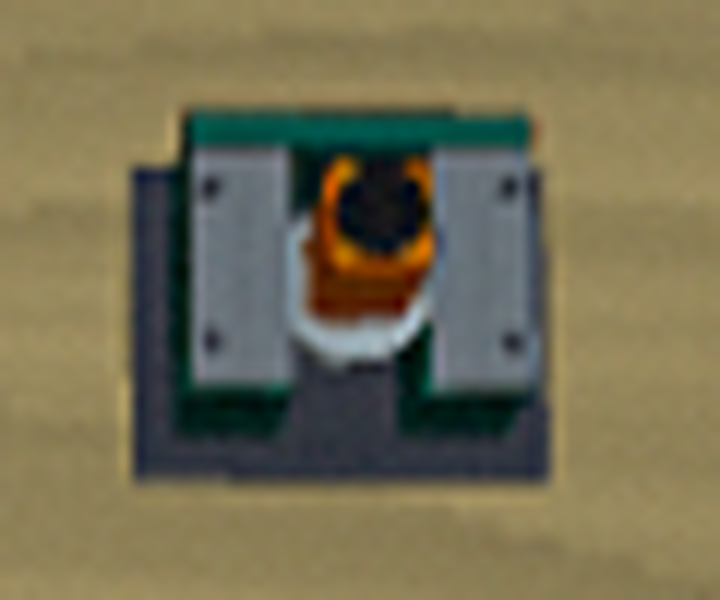

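Run:
```python
from h import *
for n in('side','top'):
    D=np.load(n+'0.npz'); W=cloud(n,D['d'])
    m=(abs(W[...,2])<15)&(W[...,0]>100)&(W[...,0]<900)&(abs(W[...,1])<700)
    P=W[m]; A=np.c_[P[:,:2]/1000,np.ones(len(P))]; s=np.linalg.lstsq(A,P[:,2],rcond=None)[0]
    print(n,m.sum(),'plane',s,'resid std',np.std(P[:,2]-A@s))
    # objects: print z>15 clusters
    z=(W[...,2]>12)&(W[...,2]<250)&(W[...,0]>100)&(W[...,0]<950)&(abs(W[...,1])<700)
    k,l,st,c=cv2.connectedComponentsWithStats(z.astype(np.uint8))
    for i in range(1,k):
        if st[i,4]>40: print(st[i],np.nanmedian(W[l==i],0).round(0),np.nanmin(W[l==i],0).round(0),np.nanmax(W[l==i],0).round(0))
T=np.load('top0.npz');W=cloud('top',T['d'])
np.set_printoptions(linewidth=250,suppress=True)
print('gun top z');print(W[176:214,338:382,2][::2,::2].round(0))
print('nip top z');print(W[184:214,244:272,2].round(0))
```

```text
side 72430 plane [ 1.16736321 -0.30630419 -1.1182416 ] resid std 2.548516513517624
[310 111  22  47 908] [609. 386. 109.] [572. 370.  12.] [653. 459. 173.]
[233 129  24  33 449] [317. 399.  54.] [276. 347.  12.] [361. 494. 113.]
[354 152  36  33 639] [761. 210.  51.] [716. 155.  12.] [843. 300. 114.]
[144 161  15  42 441] [104.  -8. 204.] [100. -59. 140.] [108.  52. 249.]
[303 163  27  38 613] [568. 154.  53.] [530. 105.  12.] [624. 248. 112.]
[372 198  20  23 386] [767.   7.  49.] [739. -10.  12.] [803.  51.  65.]
[239 219  61  11 261] [376.  -1.  20.] [319. -28.  12.] [504.  24.  27.]
[ 322  219   31   47 1065] [ 598. -154.   66.] [ 565. -182.   12.] [641. -89. 139.]
[ 358  312   33   54 1261] [ 653. -421.   18.] [ 620. -481.   12.] [ 684. -344.   28.]
top 105066 plane [0.44543623 0.13842779 0.83048002] resid std 3.5160467477097677
[ 223  116   47   47 1095] [755. 224.  46.] [690. 157.  12.] [849. 302. 122.]
[301 128  20  24 361] [762.  25.  58.] [738.  -6.  13.] [800.  55.  70.]
[ 156  158   42   39 1082] [601. 403. 152.] [570. 375.  13.] [652. 456. 178.]
[423 172  46  24 755] [ 6
[... 6356 characters left out ...]
.   8.  11.  14.  12.  52.  50.  51.  44.  47.  42.  38.  35.  28.  28.  22.  19.   9.  11.  11.  15.  16.  11.  11.  13.  11.]
 [ 12.  16.  15.  15.  12.  14.  14.   8.  35.  46.  36.  35.  31.  23.  16.  14.  13.  11.   9.  10.  15.  17.  10.   9.  16.   9.  17.   8.]
 [ 14.   7.  15.  16.   4.  14.  15.  21.  15.  20.  23.  13.  15.  13.  17.  11.  15.  13.  11.  11.  15.   9.  14.  15.  17.  14.   7.  15.]
 [ 10.   6.   9.  13.  15.  18.  12.  10.  12.   8.  20.  11.  18.  21.  15.  10.   9.   9.  12.  12.  10.  11.  13.   8.  18.  16.  14.  12.]
 [  8.  12.  17.  13.  13.  12.  11.  17.  10.   9.   9.  11.  17.  10.  14.  14.  15.  16.  16.   9.   9.  12.  13.  11.  11.  10.  16.  11.]]
```

Run:
```python
from h import *
np.set_printoptions(suppress=True,precision=2)
# top: intersect pixel rays with height z
def ray(n,u,v,z):
    a=px2w(n,u,v,500.);b=px2w(n,u,v,1500.); t=(z-a[2])/(b[2]-a[2]); return a+t*(b-a)
for n in('side','top'):
    D=np.load(n+'0.npz'); im=D['im'].astype(int);W=cloud(n,D['d'])
    hsv=cv2.cvtColor(D['im'],cv2.COLOR_RGB2HSV)
    X=(W[...,0]>480)&(W[...,0]<660)&(W[...,1]>90)&(W[...,1]<270)
    # plate green
    g=X&(hsv[...,0]>60)&(hsv[...,0]<95)&(hsv[...,1]>90)&(W[...,2]<25)
    g=cv2.morphologyEx(g.astype(np.uint8),cv2.MORPH_OPEN,np.ones((2,2)))>0
    vv,uu=np.nonzero(g)
    P=np.array([ray(n,u,v,12)[:2] for u,v in zip(uu,vv)]).astype(np.float32)
    r=cv2.minAreaRect(P); print(n,'plate',len(P),r)
    # brass
    b=X&(hsv[...,0]>12)&(hsv[...,0]<28)&(hsv[...,1]>120)&(W[...,2]>75)
    Q=W[b]; 
    c=np.median(Q,0); k=np.linalg.norm(Q-c,axis=1)<20; Q=Q[k]
    A=np.c_[Q[:,:2]-c[:2],np.ones(len(Q))]; s=np.linalg.lstsq(A,Q[:,2],rcond=None)[0]
    nn=np.array([-s[0],-s[1],1]);nn/=np.linalg.norm(nn)
    print('brass',len(Q),Q.mean(0),'normal',nn,'tilt',np.arccos(nn[2]),'az',np.degrees(np.arctan2(nn[1],nn[0])))
    rd=X&((hsv[...,0]<6)|(hsv[...,0]>174))&(hsv[...,1]>170)&(W[...,2]>85)
    k,l,st,ce=cv2.connectedComponentsWithStats(rd.astype(np.uint8))
    for i in range(1,k):
        if st[i,4]>3: print('red',st[i],ce[i],np.nanmean(W[l==i],0))
    print(tip_of('nipple_seat',n)[:0])
```

```text
side plate 273 ((578.5259399414062, 166.62484741210938), (124.2545166015625, 106.5447769165039), 16.593442916870117)
brass 27 [565.98 159.14  85.45] normal [-0.06 -0.05  1.  ] tilt 0.07850714444806875 az -140.35780816531835
red [312 169   4   5  13] [313.31 171.46] [563.16 154.52  99.67]
[]
top plate 680 ((572.2373046875, 176.37237548828125), (127.63978576660156, 108.61026000976562), 17.329246520996094)
brass 47 [564.12 175.63  90.41] normal [-0.18 -0.11  0.98] tilt 0.21535775129921342 az -149.19528755413796
red [262 195   2   4   7] [262.43 196.71] [560.8  154.96 108.36]
red [249 198   2   5   7] [249.57 199.86] [549.45 192.   108.75]
[]
```

```bash
cat >> h.py <<'E'
def ray(n,u,v,z):
    a=px2w(n,u,v,500.);b=px2w(n,u,v,1500.); t=(z-a[2])/(b[2]-a[2]); return a+t*(b-a)
E
python3 - <<'E'
from h import *
np.set_printoptions(suppress=True,precision=1)
D={n:np.load(n+'0.npz') for n in('side','top')}
def comp(n,cond,box):
    im=D[n]['im'];h=cv2.cvtColor(im,cv2.COLOR_RGB2HSV).astype(int); m=cond(h,im.astype(int)); M=np.zeros_like(m);l,t,w,hh=box;M[t:t+hh,l:l+w]=m[t:t+hh,l:l+w]
    v,u=np.nonzero(M); return u,v
yel=lambda h,i:(h[...,0]>22)&(h[...,0]<34)&(h[...,1]>170)
wht=lambda h,i:(i.min(-1)>150)
blk=lambda h,i:(i.max(-1)<60)
red=lambda h,i:((h[...,0]<6)|(h[...,0]>174))&(h[...,1]>170)
for nm,c,bs,bt,z in [('tin',yel,(365,190,40,40),(295,120,35,40),60),('bread',wht,(345,300,60,80),(415,165,60,40),22),('boardall',lambda h,i:(i.max(-1)<60)|(i.min(-1)>150),(340,305,60,70),(415,165,60,40),8),('screw',red,(230,210,60,30),(290,230,40,60),15)]:
    for n,b in(('side',bs),('top',bt)):
        u,v=comp(n,c,b); P=np.array([ray(n,a,bb,z)[:2] for a,bb in zip(u,v)]).astype(np.float32)
        print(nm,n,len(u),u.mean(),v.mean(),'cent',P.mean(0),'rect',cv2.minAreaRect(P)[0],cv2.minAreaRect(P)[1:])
    
for n in ('side','top'):
    W=cloud(n,D[n]['d']); s=manip.get_state()
    m=(abs(W[...,0]-235)<120)&(abs(W[...,1]-632)<120)&(W[...,2]>150)&(W[...,2]<330)
    print(n,'grip px of tcp',w2px(n,s['ee_pos']), 'lowest pts', W[m][np.argsort(W[m][:,2])[:8]])
E
```

```text
tin side 3 382.0 207.66666666666666 cent [764.   -0.7] rect (766.8386840820312, -2.07090425491333) ((3.901881694793701, 30.865055084228516), 76.45219421386719)
tin top 250 310.516 136.3 cent [772.5  24.3] rect (771.875, 24.339052200317383) ((56.17863845825195, 53.416873931884766), 2.7843737602233887)
bread side 776 371.5837628865979 327.40592783505156 cent [ 655.  -390.9] rect (651.78955078125, -373.1405944824219) ((70.481689453125, 130.2758331298828), 11.06769847869873)
bread top 299 438.27090301003346 181.77591973244148 cent [ 654.6 -385.7] rect (655.0006713867188, -386.16766357421875) ((80.18258666992188, 53.01102828979492), 88.2214126586914)Traceback (most recent call last):
  File "<stdin>", line 13, in <module>
  File "h.py", line 18, in ray
    a=px2w(n,u,v,500.);b=px2w(n,u,v,1500.); t=(z-a[2])/(b[2]-a[2]); return a+t*(b-a)
                         ~~~~^^^^^^^^^^^^^
  File "h.py", line 6, in px2w
    c,f=K(n); x=(u-c['cx'])/f*d; y=-(v-c['cy'])/f*d
        ~^^^
  File "h.py", line 4, in K
    c=calibration(n); f=200/np.tan(np.radians(c['vfov'])/2); return c,f
ValueError: time passes only in moves, steps and waits
```

Run:
```python
from h import *
D={n:np.load(n+'0.npz') for n in('side','top')}
a=cv2.resize(D['side']['im'][30:130,160:260],(600,600),interpolation=cv2.INTER_CUBIC)
s=manip.get_state(); 
for n,(x,y,w) in(('side',(160,30,100)),('top',(20,260,100))):
    a=cv2.resize(D[n]['im'][y:y+w,x:x+w],(400,400),interpolation=cv2.INTER_CUBIC)
    p,_=w2px(n,s['ee_pos']); p=((p-[x,y])*4+2).astype(int); cv2.drawMarker(a,(int(p[0]),int(p[1])),(255,0,255),0,20,1); save(f'pics/g_{n}.png',a)
a=np.hstack([cv2.imread('pics/g_side.png'),cv2.imread('pics/g_top.png')]); cv2.imwrite('pics/g.png',a)
```

```text
(no output)
```

View pics/g.png

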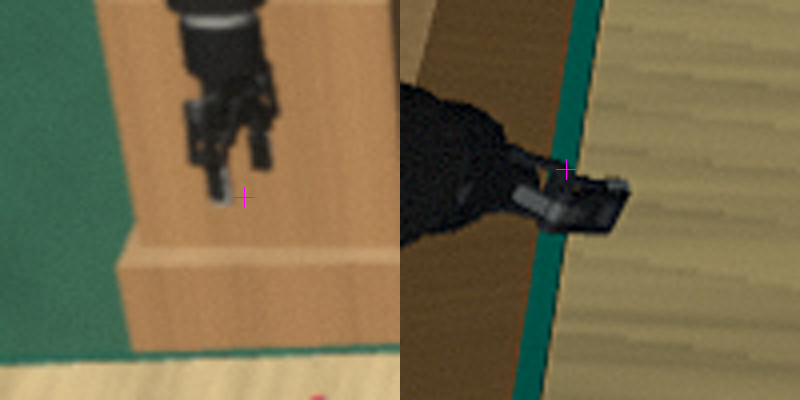

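```bash
python3 - <<'E'
import re
s=open('h.py').read()
s=s.replace("def K(n):\n    c=calibration(n);","_C={}\ndef K(n):\n    if n not in _C: _C[n]=calibration(n)\n    c=_C[n];")
open('h.py','w').write(s)
E
python3 - <<'E'
from h import *
np.set_printoptions(suppress=True,precision=2,linewidth=200)
T=np.load('top0.npz')['im'];h=cv2.cvtColor(T,cv2.COLOR_RGB2HSV).astype(int)
g=((h[...,0]>70)&(h[...,0]<95)&(h[...,1]>120)).astype(float)
# top edge: centroid of green in rows 70..110 per column
cs=np.arange(110,540,10); r=[]
for c in cs:
    w=g[70:110,c-2:c+3].sum(1); r.append((w*np.arange(70,110)).sum()/w.sum())
r=np.array(r);p=np.polyfit(cs,r,1);print('top edge resid',(r-np.polyval(p,cs)))
rs=np.arange(120,390,10)
for lo,hi in((30,110),(540,575)):
    q=[]
    for y in rs:
        w=g[y-2:y+3,lo:hi].sum(0); q.append((w*np.arange(lo,hi)).sum()/max(w.sum(),1))
    q=np.array(q);p=np.polyfit(rs,q,1);print(lo,'resid',q-np.polyval(p,rs))
S=np.load('side0.npz')['im'];h=cv2.cvtColor(S,cv2.COLOR_RGB2HSV).astype(int)
# table/edge right: transition wood->green; wood hue ~15-25
w=((h[...,0]>12)&(h[...,0]<28)&(h[...,1]>50)&(h[...,2]>120))
rs=np.arange(125,395,10); q=[]
for y in rs:
    q.append(np.mean([np.nonzero(w[yy,380:540])[0].max()+380 for yy in range(y-2,y+3)]))
q=np.array(q);p=np.polyfit(rs,q,1);print('side right',q,q-np.polyval(p,rs))
E
```

```text
top edge resid [ 0.03  0.02  0.   -0.    0.08 -0.11 -0.07 -0.04 -0.    0.03  0.07  0.11  0.14  0.09 -0.01 -0.03 -0.03 -0.18 -0.14  0.01 -0.07 -0.03  0.    0.04  0.07  0.11  0.06  0.07 -0.06 -0.07 -0.09 -0.17 -0.02
 -0.1  -0.06 -0.03  0.01  0.04  0.08  0.12  0.04  0.19 -0.1 ]
30 resid [ 0.02  0.06 -0.09  0.08 -0.08  0.01 -0.07  0.02 -0.05  0.02 -0.11 -0.08 -0.   -0.17 -0.09 -0.15 -0.19 -0.8   0.21  3.11 -0.26 -0.1  -0.35 -0.19 -0.23 -0.28 -0.23]
540 resid [  36.59   37.37   37.47   37.94   38.13   38.51   38.7    39.19   39.54   39.96   40.31   40.53   41.59 -515.72 -515.94   42.39   42.13   42.5    43.02   43.26   43.77   43.94   44.33   44.62
   44.9    45.5    45.47]
side right [389.2 394.2 398.8 403.8 408.8 413.8 419.  423.8 428.8 433.8 439.  443.8 448.6 453.8 458.6 463.6 468.2 473.2 478.2 482.8 488.2 493.  497.8 502.8 507.8 512.8 517.8] [-0.01  0.05 -0.29 -0.24 -0.18 -0.13  0.13 -0.02  0.04  0.1   0.35  0.21  0.06  0.32  0.17  0.23 -0.11 -0.06 -0.   -0.35  0.11 -0.04 -0.18 -0.12 -0.07 -0.01  0.04]
```

Run:
```python
from h import *
np.set_printoptions(suppress=True,precision=1)
D={n:np.load(n+'0.npz') for n in('side','top')}
def H(n): return cv2.cvtColor(D[n]['im'],cv2.COLOR_RGB2HSV).astype(int)
def go(nm,n,box,m,z):
    M=np.zeros((400,640),np.uint8);l,t,w,hh=box;M[t:t+hh,l:l+w]=m[t:t+hh,l:l+w]
    k,lab,st,c=cv2.connectedComponentsWithStats(M); i=1+np.argmax(st[1:,4]); v,u=np.nonzero(lab==i)
    P=np.array([ray(n,a,b,z)[:2] for a,b in zip(u,v)]).astype(np.float32); r=cv2.minAreaRect(P)
    print(nm,n,len(u),c[i],'cent',P.mean(0),'rect',np.array(r[0]),np.array(r[1]),r[2])
for n,bt,bg,bs,bo,cap in(('side',(365,190,40,40),(345,300,60,80),(230,210,60,30),(345,305,50,70),(322,215,30,16)),('top',(295,120,35,40),(415,165,60,40),(290,230,40,60),(415,165,60,40),(350,180,20,20))):
    h=H(n);i=D[n]['im'].astype(int)
    go('tin',n,bt,(h[...,0]>24)&(h[...,0]<36)&(h[...,1]>150),58)
    go('bread',n,bg,(i.min(-1)>120)&(h[...,1]<40),22)
    go('screw',n,bs,((h[...,0]<6)|(h[...,0]>174))&(h[...,1]>150),12)
    go('board',n,bo,(h[...,1]<60)|(i.max(-1)<70),8)
    go('cap',n,cap,(i.max(-1)<60),135)
```

```text
tin side 130 [382.8 203.3] cent [772.   22.7] rect [772.3  22.5] [48.6 49.8] 21.8204345703125
bread side 765 [372.1 328.1] cent [ 655.9 -393. ] rect [ 656.2 -391.5] [87.3 56.4] 88.07936096191406
screw side 215 [254.6 223.3] cent [366.7  12. ] rect [367.3  12. ] [ 32.1 102.3] 76.2572021484375
board side 2059 [370.3 341.2] cent [ 647.8 -417.3] rect [ 647.9 -411.9] [149.5  85.7] 88.04667663574219
cap side 20 [335.5 221.5] cent [ 597.4 -135.2] rect [ 597.4 -135.1] [12.1 13.7] 85.40371704101562
tin top 250 [310.5 136.3] cent [773.3  24.5] rect [772.6  24.4] [56.3 53.5] 2.7844343185424805
bread top 429 [438.4 181.6] cent [ 655.1 -386. ] rect [ 655.5 -385.4] [82.  55.9] 88.01166534423828
screw top 251 [308.6 267.4] cent [367.3  10.1] rect [368.4  10. ] [24.6 97.3] 76.01493835449219
board top 1254 [445.1 185.5] cent [ 647.4 -411.1] rect [ 647.4 -410.3] [148.4  88.7] 88.19196319580078
cap top 74 [359.8 185.5] cent [ 601.8 -128.4] rect [ 600.4 -127.8] [23.9 32.3] 2.756474018096924
```

```bash
cat > ov.py <<'E'
from h import *
def frame(c,yaw,th):
    # z leans to -x local by th
    Rz=np.array([[np.cos(yaw),-np.sin(yaw),0],[np.sin(yaw),np.cos(yaw),0],[0,0,1]])
    Ry=np.array([[np.cos(th),0,-np.sin(th)],[0,1,0],[np.sin(th),0,np.cos(th)]])
    return Rz@Ry
def circ(c,R,r,z,n=48):
    a=np.linspace(0,2*np.pi,n+1); return np.array([c+R@[r*np.cos(t),r*np.sin(t),z] for t in a])
def nipmodel(c,yaw,th):
    R=frame(c,yaw,th);c=np.array(c,float); L=[]
    L.append((circ(c,R,16,0),(0,255,255))); L.append((circ(c,R,5,19),(0,0,255))); 
    L.append((np.array([c,c+R@[0,0,24]]),(0,0,255)))
    for s in(1,-1): L.append((np.array([c+R@[x,s*y,22] for x,y in((-3,12),(3,12),(3,22),(-3,22),(-3,12))]),(255,0,255)))
    return L
def gunmodel(c,yaw,th):
    # c = grip point
    R=frame(c,yaw,th);c=np.array(c,float);L=[]
    for z in(32,-36): L.append((np.array([c+R@[x,y,z] for x,y in((-13,-13),(13,-13),(13,13),(-13,13),(-13,-13))]),(0,0,255)))
    for x,y in((-13,-13),(13,-13),(13,13),(-13,13)): L.append((np.array([c+R@[x,y,32],c+R@[x,y,-36]]),(0,0,255)))
    for r,z in((21,-36),(21,-42),(10,-88),(14,-80),(14,-79)): L.append((circ(c,R,r,z),(0,255,255)))
    return L
def draw(n,im,L,box,s,out):
    x,y,w,h=box; a=cv2.resize(im[y:y+h,x:x+w],(w*s,h*s),interpolation=cv2.INTER_NEAREST)
    b=a.copy()
    for P,col in L:
        q=np.array([w2px(n,p)[0] for p in P]); q=(q-[x,y]+0.5)*s
        cv2.polylines(b,[np.round(q*16).astype(np.int32)],False,col,1,cv2.LINE_AA,4)
    save(out,np.hstack([a,b]))
E
python3 - <<'E'
from ov import *
T=np.load('top0.npz');S=np.load('side0.npz')
c=(564.5,176,90)
L=nipmodel(c,.30,.45)
draw('top',T['im'],L,(244,186,26,26),15,'pics/o_t.png')
draw('side',S['im'],L,(302,156,26,26),15,'pics/o_s.png')
a=np.vstack([cv2.imread('pics/o_t.png')])
E
```

```text
(no output)
```

View pics/o_t.png

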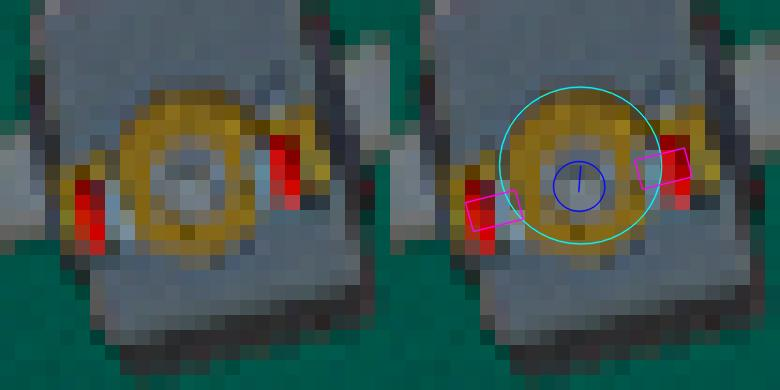

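View pics/o_s.png

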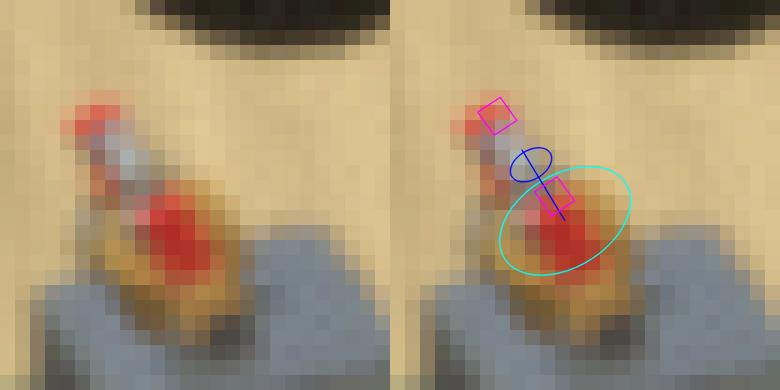

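Run:
```python
from ov import *
T=np.load('top0.npz');S=np.load('side0.npz')
rows=[]
for th in(.4,.48,.56):
    c=(563.5,175.5,89.5)
    L=nipmodel(c,.29,th)
    draw('top',T['im'],L,(246,188,22,20),12,'pics/a.png');draw('side',S['im'],L,(304,158,22,20),12,'pics/b.png')
    w=22*12
    rows.append(np.hstack([cv2.imread('pics/a.png')[:,w:],cv2.imread('pics/b.png')[:,w:]]))
cv2.imwrite('pics/o2.png',cv2.resize(np.vstack(rows),None,fx=.83,fy=.83,interpolation=cv2.INTER_AREA))
```

```text
(no output)
```

View pics/o2.png

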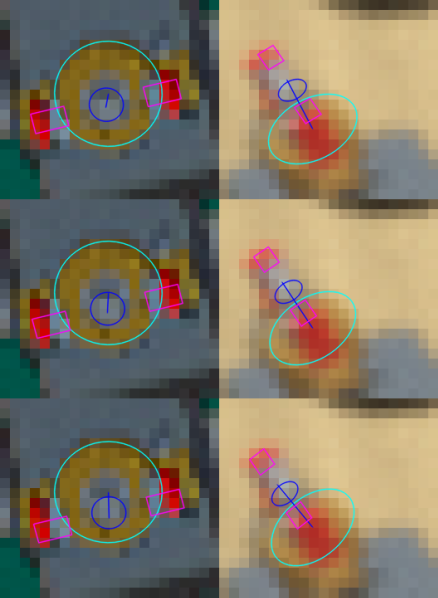

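Run:
```python
from ov import *
T=np.load('top0.npz');S=np.load('side0.npz')
# dock lips in top: grey pixels at z~69
im=T['im'].astype(int);W=cloud('top',T['d']);h=cv2.cvtColor(T['im'],cv2.COLOR_RGB2HSV).astype(int)
m=(abs(W[...,2]-69)<9)&(h[...,1]<70)&(im.min(-1)>80); m[:, :335]=0;m[:,385:]=0;m[:170]=0;m[220:]=0
k,l,st,c=cv2.connectedComponentsWithStats(m.astype(np.uint8))
for i in range(1,k):
    if st[i,4]>40:
        v,u=np.nonzero(l==i);P=np.array([ray('top',a,b,69)[:2] for a,b in zip(u,v)]).astype(np.float32);print(st[i],P.mean(0),cv2.minAreaRect(P))
L=gunmodel((600,-130,98),0.0,0)
draw('top',T['im'],L,(340,172,40,38),9,'pics/o_t.png')
draw('side',S['im'],L,(310,208,50,60),8,'pics/o_s.png')
```

```text
[346 183  29  19 333] [ 596.648   -133.97488] ((598.3729858398438, -134.87814331054688), (56.227684020996094, 85.10015869140625), 2.751871109008789)
```

View pics/o_t.png

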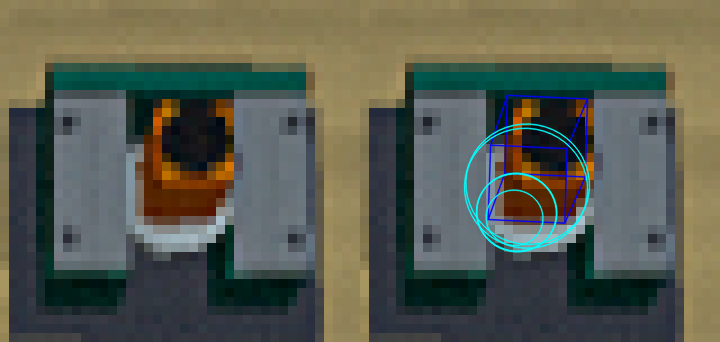

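View pics/o_s.png

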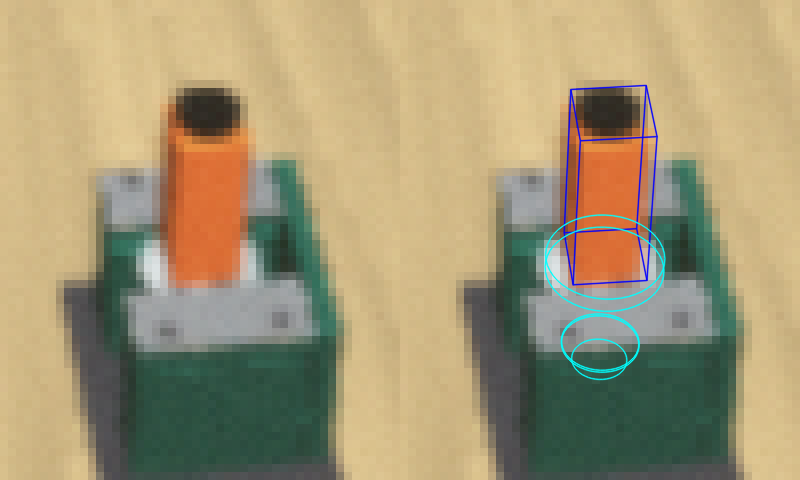

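Grey block confirmed in both crops (top (257,197), side (313,171)): brass seat, red catches, leaning to the robot. Gun at about (598,-133), nipple seat about (563.5,175.5,89.5), yaw 0.29, lean ≈0.45. Moving above the gun.

```bash
python3 -m jog '363 -766 -40 0.41 85; 363 -766 -40 0.41 85; 363 -766 -40 0.41 85; 363 -766 -40 0.41 85; 363 -766 -40 0.41 85; 363 -766 -40 0.41 85; 363 -766 -40 0.41 85; 363 -766 -40 0.41 85; 363 -766 -40 0.41 85; 363 -766 -40 0.41 85; 363 -766 -40 0.41 85; 363 -766 -40 0.41 85; 363 -766 -40 0.41 85; 363 -766 -40 0.41 85; 363 -766 -40 0.41 85; 363 -766 -40 0.41 85; 363 -766 -40 0.41 85' 60
cat > shot.py <<'E'
import sys
from ov import *
tag=sys.argv[1]
for n in('side','top'):
    im,d=camera(n); np.savez(f'{n}{tag}.npz',im=im,d=d); save(f'pics/{n}{tag}.png',im)
s=manip.get_state();print(s['time'],s['ee_pos'].round(1),s['ee_rot'].round(3),s['contact_force'].round(1),round(s['width'],1))
E
python3 shot.py 1
python3 - <<'E'
from ov import *
T=np.load('top1.npz');S=np.load('side1.npz')
s=cv2.resize(S['im'][150:280,270:400],(520,520)); t=cv2.resize(T['im'][140:230,310:400],(270,270))
a=np.zeros((520,790,3),np.uint8);a[:,:520]=s;a[:270,520:]=t;save('pics/v1.png',a)
E
```

```text
time: 2.92
ee_pos: [598.0, -132.4, 191.7]
ee_rot: [-3.142, -0.001, 0.055]
contact_force: [0.4, -0.7, 0.6]
width: 85.1
3.025 [ 598.1 -132.3  191.8] [-3.142e+00 -1.000e-03  5.600e-02] [-0.3  0.7 -0. ] 85.2
```

View pics/v1.png

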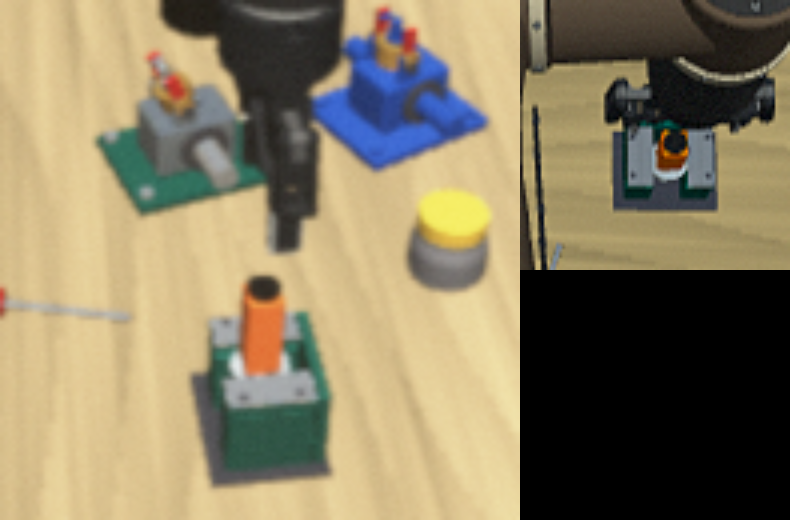

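```bash
python3 -m jog '0 0 -50 0 85; 0 0 -90 0 85; 0 0 -110 0 85; 0 0 -110 0 85; 0 0 -110 0 60; 0 0 -110 0 40; 0 0 -110 0 20; 0 0 -110 0 10; 0 0 -110 0 10; 0 0 -110 0 10' 60
python3 shot.py 2
python3 - <<'E'
from ov import *
T=np.load('top2.npz');S=np.load('side2.npz')
s=cv2.resize(S['im'][190:280,290:380],(520,520)); t=cv2.resize(T['im'][140:230,310:400],(270,270))
a=np.zeros((520,790,3),np.uint8);a[:,:520]=s;a[:270,520:]=t;save('pics/v2.png',a)
E
```

```text
time: 4.28
ee_pos: [598.6, -133.3, 82.2]
ee_rot: [3.141, -0.001, 0.054]
contact_force: [-1.5, 1.3, 6.0]
width: 25.8
4.375 [ 598.6 -133.3   82.2] [ 3.141e+00 -1.000e-03  5.500e-02] [0.2 1.2 6.7] 25.2
```

View pics/v2.png

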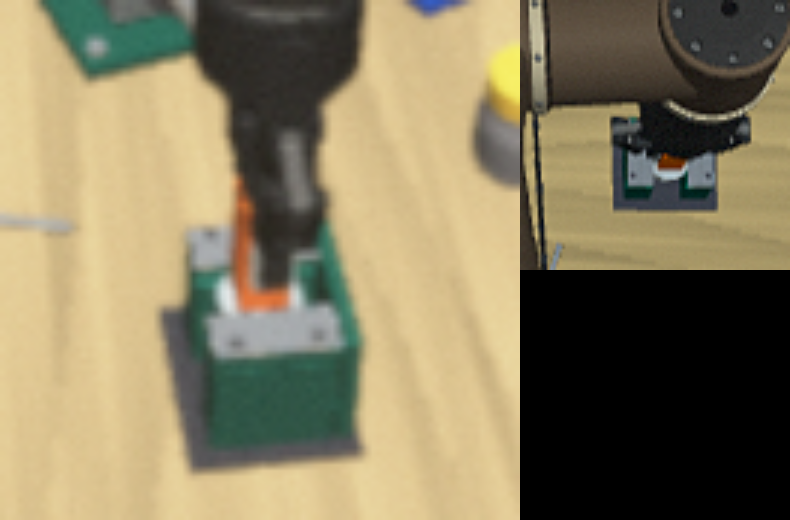

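```bash
python3 -m jog '0 0 1.2 0 10; -8 -0.4 1.2 0 10; -18 -0.9 1.2 0 10; -28 -1.4 1.2 0 10; -38 -1.9 1.2 0 10; -48 -2.4 1.2 0 10; -58 -2.9 1.2 0 10; -66 -3.3 1.2 0 10; -66 -3.3 1.2 0 10' 60
python3 shot.py 3
python3 - <<'E'
from ov import *
T=np.load('top3.npz');S=np.load('side3.npz')
s=cv2.resize(S['im'][190:280,270:360],(520,520)); t=cv2.resize(T['im'][140:230,310:400],(270,270))
a=np.zeros((520,790,3),np.uint8);a[:,:520]=s;a[:270,520:]=t;save('pics/v3.png',a)
E
```

```text
time: 5.5
ee_pos: [531.6, -136.6, 82.6]
ee_rot: [-3.142, 0.0, 0.054]
contact_force: [-0.0, -1.0, -1.7]
width: 25.6
5.6 [ 532.4 -136.6   82.7] [ 3.141 -0.     0.054] [ 0.8 -0.9 -3.3] 25.0
```

View pics/v3.png

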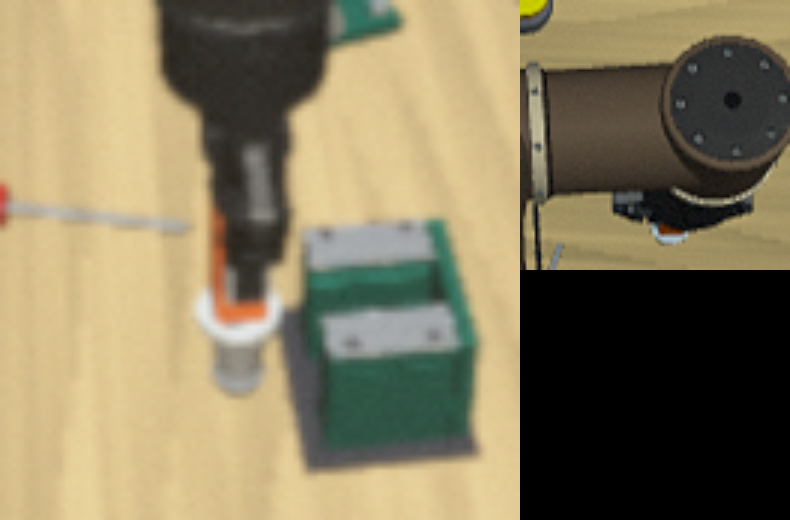

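Run:
```python
from ov import *
T=np.load('top3.npz');S=np.load('side3.npz')
for dx in(0,-4):
  L=gunmodel((532+dx,-136.6,99),0.05,0)
  draw('side',S['im'],L,(295,225,30,40),12,f'pics/o_s{-dx}.png')
for v in range(176,184): print(v,T['im'][v,345:375:10].tolist() if 0 else np.load('top0.npz')['im'][v,352].tolist(), ray('top',352,v,69).round(1))
a=np.hstack([cv2.imread('pics/o_s0.png'),cv2.imread('pics/o_s4.png')[:,360:]]);cv2.imwrite('pics/v3b.png',cv2.resize(a,None,fx=.72,fy=.72))
```

```text
176 [143, 130, 87] [ 647.4 -109.4   69. ]
177 [152, 134, 90] [ 644.3 -109.5   69. ]
178 [133, 119, 83] [ 641.1 -109.6   69. ]
179 [51, 84, 67] [ 637.9 -109.7   69. ]
180 [0, 84, 74] [ 634.8 -109.8   69. ]
181 [0, 74, 65] [ 631.6 -109.9   69. ]
182 [73, 83, 86] [ 628.5 -110.    69. ]
183 [114, 120, 127] [ 625.3 -110.1   69. ]
```

View pics/v3b.png

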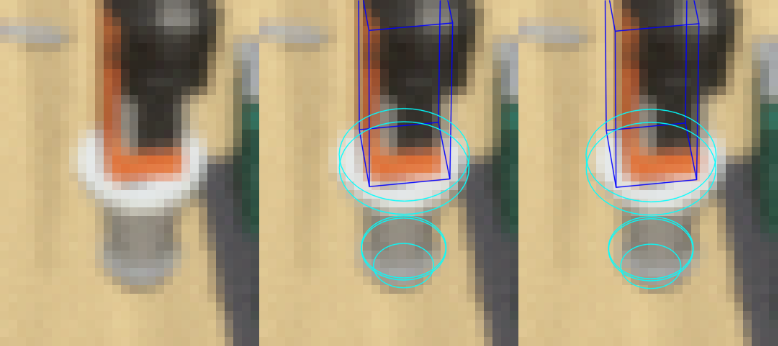

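```bash
python3 -m jog '0 0 50 0 10; 0 0 95 0 10; 40 0 95 0 10; 90 0 95 0 10; 132 0 95 0 10; 134 0 70 0 10; 134 0 45 0 10; 134 0 34 0 10; 134 0 34 0 10' 60
python3 -m jog '-5 0 0 0 10; -12 0 0 0 10; -18 0 0 0 10; -23 0 0 0 10; -23 0 0 0 10' 30
python3 shot.py 4
python3 - <<'E'
from ov import *
S=np.load('side4.npz')
s=cv2.resize(S['im'][170:270,290:390],(600,600));save('pics/v4.png',s)
E
```

```text
time: 6.72
ee_pos: [665.9, -136.7, 115.8]
ee_rot: [3.141, 0.002, 0.054]
contact_force: [0.3, 0.2, -2.4]
width: 25.5
time: 7.35
ee_pos: [645.8, -136.6, 118.8]
ee_rot: [3.141, -0.008, 0.055]
contact_force: [6.3, -0.4, -2.8]
width: 25.4
7.45 [ 645.8 -136.6  118.8] [ 3.141 -0.007  0.055] [ 6.5 -0.3 -1.9] 25.1
```

View pics/v4.png

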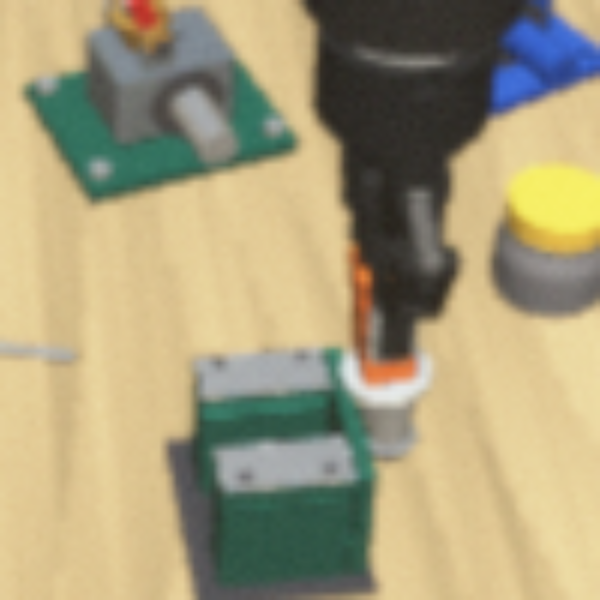

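```bash
python3 -m jog '-4 0 0 0 10; -8 0 0 0 10; -12 0 0 0 10; -12 0 0 0 10' 20
python3 shot.py 5
python3 - <<'E'
from ov import *
S=np.load('side5.npz')
s=cv2.resize(S['im'][170:270,290:390],(600,600));save('pics/v5.png',s)
E
```

```text
time: 7.95
ee_pos: [634.4, -136.8, 119.0]
ee_rot: [3.141, -0.008, 0.055]
contact_force: [7.5, -1.5, -2.5]
width: 25.1
8.05 [ 634.4 -136.8  119. ] [ 3.141 -0.008  0.055] [ 7.5 -2.6 -1.5] 25.0
```

View pics/v5.png

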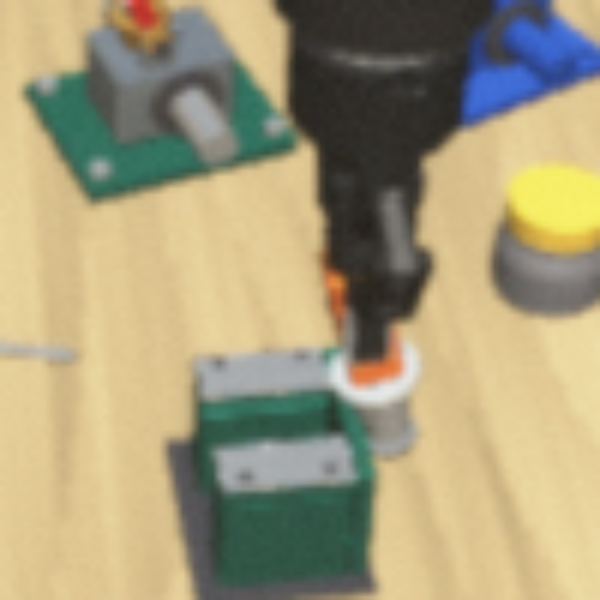

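```bash
python3 -m jog '-4 0 0 0 10; -8 0 0 0 10; -12 0 0 0 10; -16 0 0 0 10; -16 0 0 0 10' 20
python3 shot.py 6
python3 - <<'E'
from ov import *
S=np.load('side6.npz')
s=cv2.resize(S['im'][170:270,290:390],(600,600));save('pics/v6.png',s)
E
```

```text
time: 8.68
ee_pos: [618.8, -136.4, 119.4]
ee_rot: [3.141, -0.009, 0.055]
contact_force: [6.4, 0.8, 0.1]
width: 25.2
8.775 [ 618.7 -136.4  119.4] [ 3.141 -0.009  0.055] [6.4 1.3 0.7] 25.6
```

View pics/v6.png

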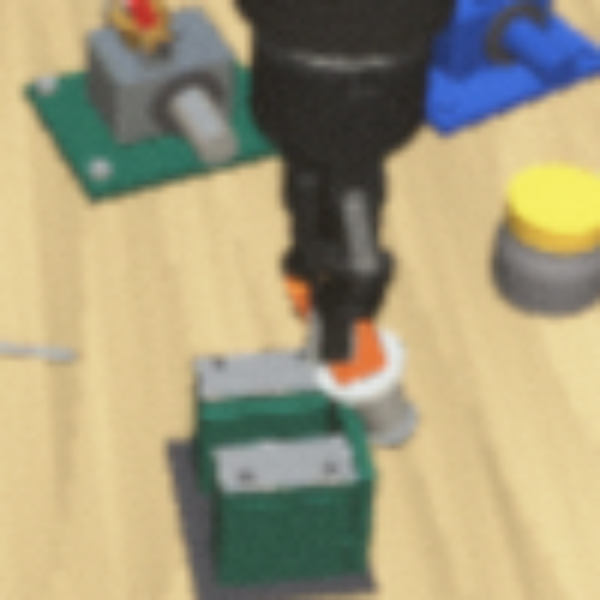

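```bash
python3 -m jog '4 0 8 0 10; 4 0 40 0 10; 4 0 80 0 10; -40 40 80 0 10; -80 60 80 0 10; -80 60 80 0 10; -80 60 80 0 10' 60
python3 shot.py 7
python3 - <<'E'
from ov import *
S=np.load('side7.npz')
s=manip.get_state();p,_=w2px('side',s['ee_pos']);print(p)
x,y=int(p[0])-50,int(p[1])-50
save('pics/v7.png',cv2.resize(S['im'][y:y+100,x:x+100],(600,600)));print(x,y)
E
```

```text
time: 9.65
ee_pos: [535.2, -76.6, 197.5]
ee_rot: [3.142, -0.001, 0.055]
contact_force: [0.1, 0.0, -2.3]
width: 25.4
9.75 [535.6 -76.9 196.7] [ 3.141 -0.     0.054] [-0.   0.3 -2.5] 25.5
[310.94727173 191.25720809]
260 141
```

View pics/v7.png

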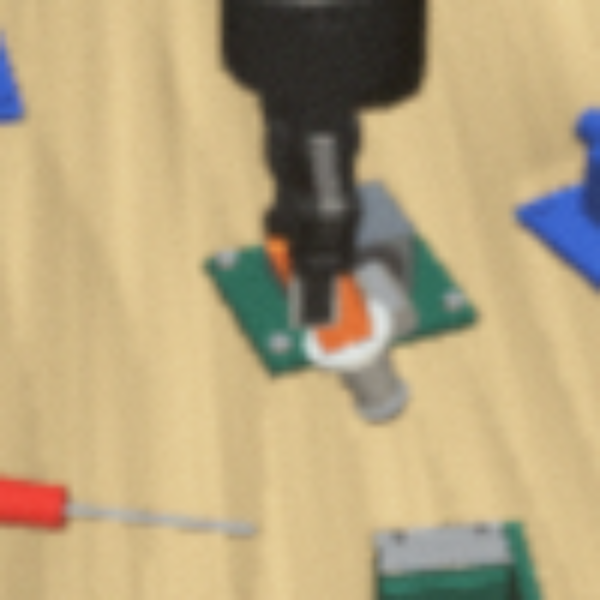

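```bash
cat > gfit.py <<'E'
from ov import *
def gun(tcp,yaw,th,h=2.5,ox=0.,oz=19):
    # grasp point at TCP+19; gun centre h below grasp along gun; ox: shift along gun x
    g=np.array(tcp)+[0,0,oz]; R=frame(g,yaw,th); return g+R@[ox,0,-h],R
E
python3 - <<'E'
from gfit import *
S=np.load('side7.npz');tcp=[535.6,-76.9,196.7]
o=[]
for th in(.35,.45,.55):
    c,R=gun(tcp,.054,th,2.5,-.7)
    draw('side',S['im'],gunmodel(c,.054,th),(300,175,30,40),9,'pics/a.png'); o.append(cv2.imread('pics/a.png')[:,(0 if th<.4 else 270):])
cv2.imwrite('pics/v7b.png',cv2.resize(np.hstack(o),None,fx=.74,fy=.74))
E
```

```text
(no output)
```

View pics/v7b.png

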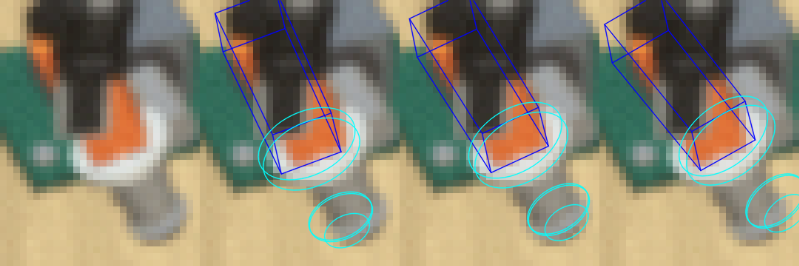

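```bash
cat > plan.py <<'E'
import sys
from gfit import *
C=np.array([563.5,175.5,89.5]);PSI=.29;TH=.45
def tcp_for(d,thg=.43,C=C,psi=PSI,th=TH,h=2.5,ox=-.7):
    m=C+frame(C,psi,th)@[0,0,d]
    R=frame(C,psi,thg); return m-R@[ox,0,-h-88]-[0,0,19]
if __name__=='__main__':
    for d in(60,45,30,24,16,8,0): print(d,tcp_for(d).round(1),tcp_for(d,.45).round(1))
E
python3 plan.py
```

```text
60 [503.  157.4 207.1] [501.4 157.  206.3]
45 [509.2 159.3 193.6] [507.6 158.8 192.8]
30 [515.5 161.2 180.1] [513.9 160.7 179.3]
24 [518.  161.9 174.7] [516.4 161.4 173.9]
16 [521.3 162.9 167.5] [519.7 162.4 166.7]
8 [524.6 163.9 160.3] [523.  163.4 159.5]
0 [528.  164.9 153.1] [526.4 164.4 152.3]
```

```bash
python3 -m jog '-5 40 15 0.05 10; -10 95 20 0.12 10; -18 150 20 0.2 10; -24 200 15 0.235 10; -26 236 5 0.235 10; -26 236 -3 0.235 10; -26 236 -3 0.235 10; -26 236 -3 0.235 10' 60
python3 shot.py 8
python3 - <<'E'
from gfit import *
s=manip.get_state();tcp=s['ee_pos'];S=np.load('side8.npz');T=np.load('top8.npz')
c,R=gun(tcp,s['ee_rot'][2],.43,2.5,-.7)
L=gunmodel(c,s['ee_rot'][2],.43)+nipmodel((563.5,175.5,89.5),.29,.45)
draw('side',S['im'],L,(285,140,40,50),10,'pics/v8.png')
a=cv2.resize(T['im'][150:230,210:290],(400,400));save('pics/v8t.png',a)
E
```

```text
time: 10.75
ee_pos: [509.5, 158.6, 193.6]
ee_rot: [3.141, 0.0, 0.288]
contact_force: [0.1, 0.4, -1.9]
width: 25.7
10.85 [509.6 158.6 193.9] [-3.142e+00 -1.000e-03  2.880e-01] [-0.4 -0.8 -3.6] 25.3
```

View pics/v8.png

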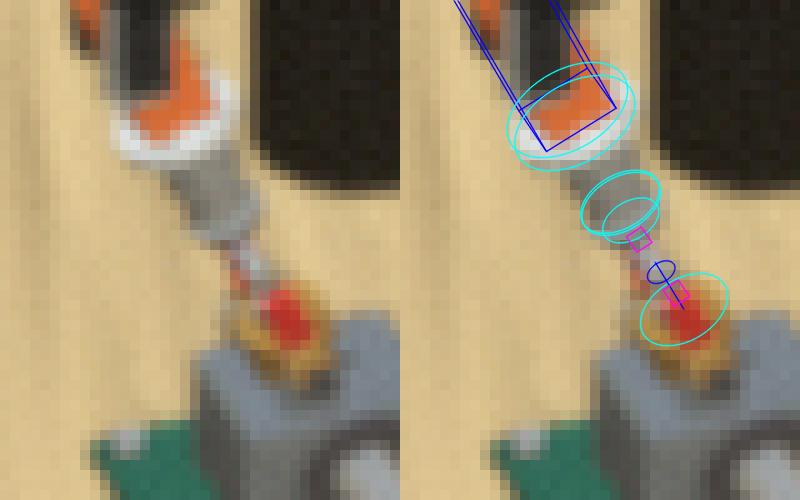

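View pics/v8t.png

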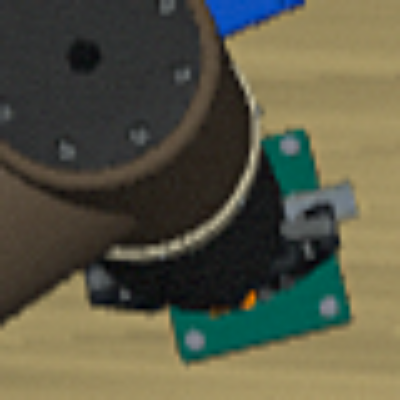

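```bash
cat > sil.py <<'E'
from gfit import *
from scipy.optimize import minimize
PROF=[(21,-36),(21,-42),(13,-42),(13,-64),(11,-64),(11,-77),(14,-79.5),(14,-81),(10,-88)]
def proj(n,P):
    c,f=K(n); Q=np.c_[P,np.ones(len(P))]@np.linalg.inv(np.asarray(c['T'])).T
    return np.c_[c['cx']+f*Q[:,0]/-Q[:,2], c['cy']-f*Q[:,1]/-Q[:,2]]
def mask(n,c,R,prof,box,ss=8):
    x,y,w,h=box; M=np.zeros((h*ss,w*ss),np.uint8); a=np.linspace(0,2*np.pi,32,endpoint=False)
    rings=[proj(n,np.c_[r*np.cos(a),r*np.sin(a),np.full(32,z)]@R.T+c) for r,z in prof]
    for A,B in zip(rings[:-1],rings[1:]):
        q=(np.vstack([A,B])-[x,y]+.5)*ss
        cv2.fillConvexPoly(M,cv2.convexHull(q.astype(np.float32)).astype(np.int32),255)
    return cv2.resize(M,(w,h),interpolation=cv2.INTER_AREA)/255.
E
python3 - <<'E'
from sil import *
np.set_printoptions(suppress=True,precision=2)
A=np.load('side0.npz')['im'].astype(float);B=np.load('side8.npz')['im'].astype(float)
box=(290,150,30,20); x,y,w,h=box
A=cv2.GaussianBlur(A,(0,0),.5);B=cv2.GaussianBlur(B,(0,0),.5)
d=np.abs(A-B).sum(-1)[y:y+h,x:x+w]
obs=np.clip((d-15)/50,0,1)
cv2.imwrite('pics/d.png',cv2.resize((obs*255).astype(np.uint8),None,fx=16,fy=16,interpolation=cv2.INTER_NEAREST))
s=manip.get_state();tcp=s['ee_pos'];yaw=s['ee_rot'][2]
def f(p,ret=False):
    c,R=gun(tcp+np.array([p[0],0,p[1]]),yaw,p[2],2.5,-.7); m=mask('side',c,R,PROF,box)
    return m if ret else ((m-obs)**2).sum()
for x0 in([0,0,.43],[2,0,.38],[0,2,.35]):
    r=minimize(f,x0,method='Nelder-Mead',options=dict(initial_simplex=np.array([x0,np.add(x0,[3,0,0]),np.add(x0,[0,3,0]),np.add(x0,[0,0,.08])])));print(r.x,r.fun)
for th in(.33,.37,.41,.45,.49):
    r=minimize(lambda q:f([q[0],q[1],th]),[0,0],method='Nelder-Mead',options=dict(initial_simplex=[[0,0],[3,0],[0,3]]));print(th,r.x,r.fun)
E
```

```text
[ 3.56 -1.37  0.39] 8.130229236002426
[ 4.21 -0.93  0.38] 8.470822599663087
[ 3.78 -1.06  0.38] 8.366086224794884
0.33 [6.52 0.69] 10.175153338769766
0.37 [ 4.62 -0.72] 8.564237179570743
0.41 [ 2.34 -2.4 ] 8.694975812192567
0.45 [ 0.39 -3.49] 10.595666805311176
0.49 [-1.98 -5.53] 13.877943655473235
```

View pics/d.png

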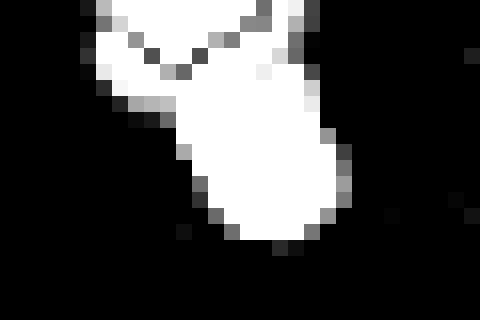

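Run:
```python
from gfit import *
np.set_printoptions(suppress=True,precision=2)
s=manip.get_state();tcp=s['ee_pos'];yaw=s['ee_rot'][2]
c,R=gun(tcp+np.array([3.6,0,-1.3]),yaw,.387,2.5,-.7); m=c+R@[0,0,-88]
C=np.array([563.5,175.5,89.5])
for th in(.38,.42,.46):
    N=frame(C,.29,th); print(th,'mouth in seat frame',N.T@(m-C))
L=gunmodel(c,yaw,.387)+nipmodel(C,.29,.42)
draw('side',np.load('side8.npz')['im'],L,(285,140,40,50),10,'pics/v8.png')
print('img up dirs: px per mm x',proj if 0 else w2px('side',C+[1,0,0])[0]-w2px('side',C)[0],w2px('side',C+[0,1,0])[0]-w2px('side',C)[0],w2px('side',C+[0,0,1])[0]-w2px('side',C)[0])
```

```text
0.38 mouth in seat frame [-4.05 -1.84 42.55]
0.42 mouth in seat frame [-2.34 -1.84 42.67]
0.46 mouth in seat frame [-0.64 -1.84 42.73]
img up dirs: px per mm x [ 0.3  -0.01] [-0.03 -0.17] [ 0.   -0.25]
```

View pics/v8.png

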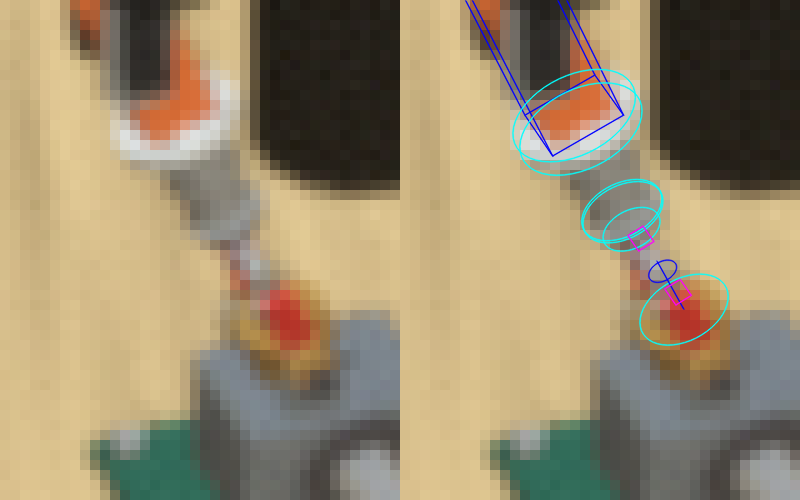

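```bash
python3 -m jog '3 1.5 -5 0 10; 7.2 2.9 -12.4 0 10; 7.2 2.9 -12.4 0 10; 7.2 2.9 -12.4 0 10' 60
python3 shot.py 9
python3 - <<'E'
from gfit import *
S=np.load('side9.npz');T=np.load('top9.npz')
a=cv2.resize(S['im'][145:185,290:330],(520,520),interpolation=cv2.INTER_CUBIC)
b=cv2.resize(T['im'][170:225,225:280],(270,270),interpolation=cv2.INTER_CUBIC)
o=np.zeros((520,790,3),np.uint8);o[:,:520]=a;o[:270,520:]=b;save('pics/v9.png',o)
E
```

```text
time: 11.35
ee_pos: [516.3, 162.3, 180.9]
ee_rot: [3.141, 0.0, 0.289]
contact_force: [0.1, 0.3, -2.7]
width: 25.4
11.45 [516.4 162.3 181.2] [ 3.142 -0.     0.289] [-0.2  0.7 -1.6] 24.9
```

View pics/v9.png

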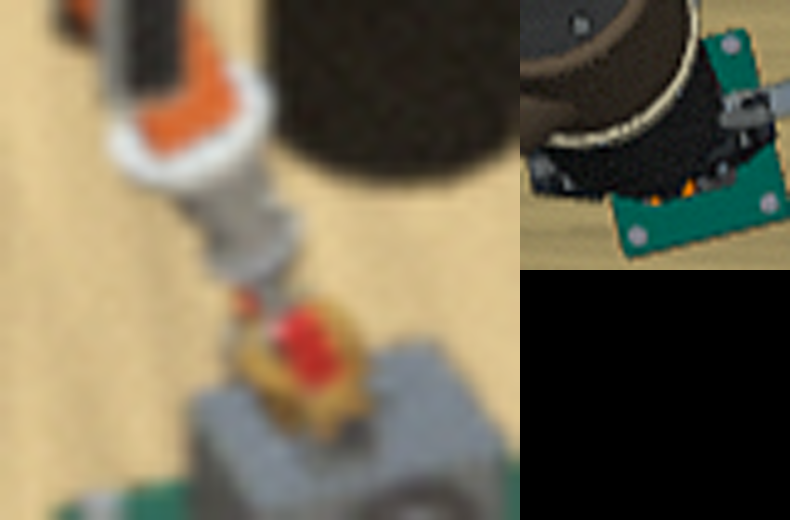

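```bash
python3 -m jog '1.6 0.5 -3.7 0 10; 3.1 0.9 -7.3 0 10; 4.7 1.4 -11 0 10; 4.7 1.4 -11 0 10' 60
python3 shot.py 10
python3 - <<'E'
from gfit import *
S=np.load('side10.npz')
a=cv2.resize(S['im'][145:185,290:330],(520,520),interpolation=cv2.INTER_CUBIC);save('pics/v10.png',a)
E
```

```text
time: 11.95
ee_pos: [521.0, 163.7, 169.6]
ee_rot: [3.141, 0.001, 0.289]
contact_force: [0.3, 0.2, -2.3]
width: 25.0
12.05 [521.  163.7 170. ] [3.141 0.    0.289] [ 0.3  0.4 -3.3] 25.2
```

View pics/v10.png

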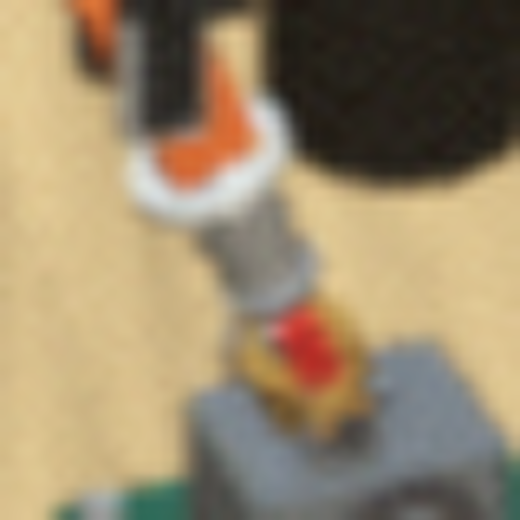

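```bash
python3 -m jog '0.8 0.2 -1.8 0 10; 1.6 0.5 -3.7 0 10; 2.3 0.7 -5.5 0 10; 2.3 0.7 -5.5 0 10' 60
python3 shot.py 11
python3 - <<'E'
from gfit import *
S=np.load('side11.npz')
a=cv2.resize(S['im'][145:185,290:330],(520,520),interpolation=cv2.INTER_CUBIC);save('pics/v11.png',a)
E
```

```text
time: 12.55
ee_pos: [523.3, 164.5, 164.6]
ee_rot: [-3.141, -0.0, 0.289]
contact_force: [-3.6, 0.9, 0.7]
width: 25.4
12.65 [523.3 164.5 164.6] [-3.141 -0.     0.289] [-3.   0.8 -0.7] 25.0
```

View pics/v11.png

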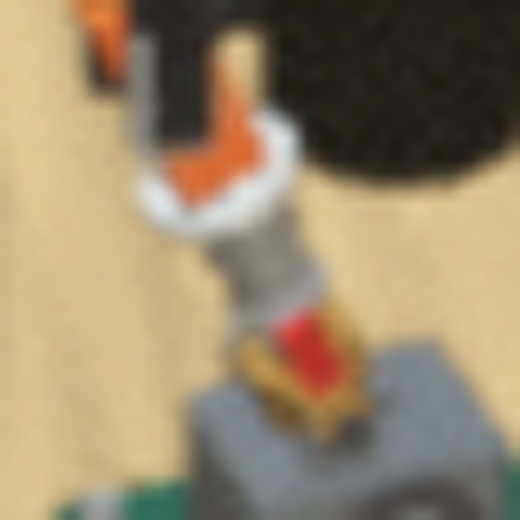

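```bash
python3 -m jog '0.6 0.2 -2 0 10; 1.2 0.4 -3.9 0 10; 1.2 0.4 -3.9 0 10' 60
```

```text
time: 13.02
ee_pos: [524.8, 165.0, 160.5]
ee_rot: [-3.142, -0.0, 0.289]
contact_force: [-0.5, 2.1, -2.4]
width: 25.3
```

```bash
python3 -m jog '0.6 0.2 -1.8 0 10; 1.2 0.4 -3.6 0 10; 1.2 0.4 -3.6 0 10' 60
python3 shot.py 12
python3 - <<'E'
from gfit import *
S=np.load('side12.npz')
a=cv2.resize(S['im'][145:185,290:330],(520,520),interpolation=cv2.INTER_CUBIC);save('pics/v12.png',a)
E
```

```text
time: 13.4
ee_pos: [526.0, 165.2, 157.4]
ee_rot: [3.141, -0.0, 0.289]
contact_force: [-2.1, 1.5, 4.4]
width: 25.3
13.5 [525.9 165.2 157.5] [ 3.142e+00 -1.000e-03  2.890e-01] [-2.3  0.6  5.6] 25.5
```

View pics/v12.png

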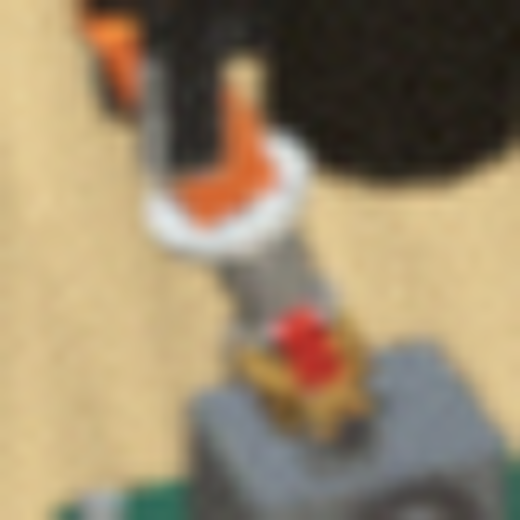

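```bash
python3 -m jog '0.6 0.2 -1.4 0 10; 1.2 0.3 -2.7 0 10; 1.2 0.3 -2.7 0 10' 80
python3 -c "
from station import manip;s=manip.get_state();print(s['ee_pos'].round(2),s['contact_force'].round(1),s['torque'].round(2))"
```

```text
time: 13.88
ee_pos: [526.9, 165.4, 155.3]
ee_rot: [3.142, -0.0, 0.289]
contact_force: [-5.7, 0.7, 10.4]
width: 25.2
[526.93 165.43 155.27] [-5.7  0.7 10.4] [0.37 2.05 0.07]
```

```bash
python3 -m jog '0.6 0.2 -1.4 0 10; 1.2 0.3 -2.7 0 10; 1.2 0.3 -2.7 0 10' 100
python3 -c "
from station import manip;s=manip.get_state();print(s['ee_pos'].round(2),s['contact_force'].round(1),s['torque'].round(2))"
python3 shot.py 13
python3 - <<'E'
from gfit import *
S=np.load('side13.npz')
a=cv2.resize(S['im'][145:185,290:330],(520,520),interpolation=cv2.INTER_CUBIC);save('pics/v13.png',a)
E
```

```text
time: 14.25
ee_pos: [527.4, 165.4, 155.1]
ee_rot: [3.141, -0.0, 0.29]
contact_force: [-18.3, -0.4, 32.8]
width: 25.0
[527.36 165.4  155.08] [-18.3  -0.4  32.8] [0.04 6.96 0.21]
14.35 [527.4 165.4 155.1] [ 3.141 -0.     0.29 ] [-17.5  -0.3  33.2] 25.1
```

View pics/v13.png

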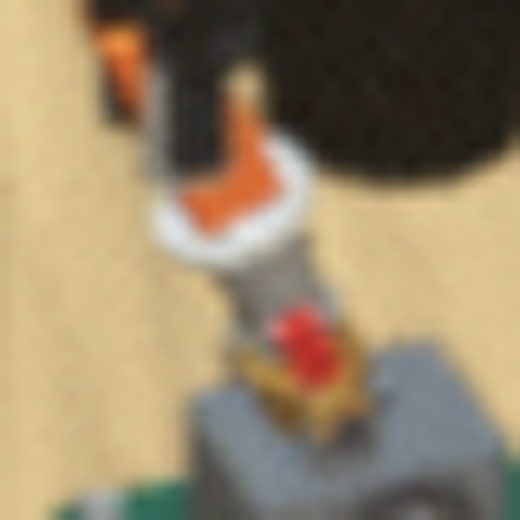

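```bash
python3 -m jog '-0.4 -0.1 0.9 0 10; -0.4 -0.1 0.9 0 10; -0.4 -0.1 0.9 0 10' 100
python3 shot.py 14
python3 - <<'E'
from sil import *
np.set_printoptions(suppress=True,precision=3)
A=np.load('side0.npz')['im'].astype(float);B=np.load('side14.npz')['im'].astype(float)
A=cv2.GaussianBlur(A,(0,0),.5);B=cv2.GaussianBlur(B,(0,0),.5)
box=(298,155,22,14); x,y,w,h=box
obs=np.clip((np.abs(A-B).sum(-1)[y:y+h,x:x+w]-15)/50,0,1)
obs[:5]=np.nan
s=manip.get_state();tcp=s['ee_pos'];yaw=s['ee_rot'][2]
def f(p,ret=False):
    c,R=gun(tcp+np.array([p[0],0,p[1]]),yaw,p[2],2.5,-.7); m=mask('side',c,R,PROF,box)
    return np.nansum((m-obs)**2)
for th in(.3,.34,.38,.42,.46,.5):
    r=minimize(lambda q:f([q[0],q[1],th]),[2,-1],method='Nelder-Mead',options=dict(initial_simplex=[[0,0],[4,0],[0,-4]]))
    c,R=gun(tcp+np.array([r.x[0],0,r.x[1]]),yaw,th,2.5,-.7);m=c+R@[0,0,-88]
    print(th,r.x,round(r.fun,2),'mouth',m)
for n in('side',):
  for t in('gun_grip','coupler_mouth','nipple_seat'): print(t,[(np.round(r['centre'],1).tolist(),round(r['p'],2)) for r in tip_of(t,n)])
a=cv2.resize(np.load('side14.npz')['im'][130:190,280:340],(600,600),interpolation=cv2.INTER_CUBIC);save('pics/v14.png',a)
E
```

```text
time: 14.72
ee_pos: [527.2, 165.4, 155.2]
ee_rot: [3.141, -0.0, 0.29]
contact_force: [-14.8, 0.2, 25.3]
width: 25.2
14.825 [527.2 165.4 155.2] [ 3.141 -0.     0.29 ] [-13.4   0.1  25.7] 25.2
0.3 [6.825 2.814] 12.1 mouth [559.032 172.87   90.335]
0.34 [5.342 1.143] 10.09 mouth [560.849 173.855  89.776]
0.38 [3.532 0.348] 8.73 mouth [562.295 174.827  90.231]
0.42 [ 1.298 -0.19 ] 8.47 mouth [563.267 175.783  91.077]
0.46 [-0.419 -2.307] 9.02 mouth [564.699 176.723  90.476]
0.5 [-1.933 -4.639] 10.63 mouth [566.274 177.645  89.79 ]
gun_grip [([303.4, 152.9], 0.56)]
coupler_mouth [([312.6, 172.9], 0.59)]
nipple_seat [([240.7, 137.2], 0.58), ([368.6, 159.2], 0.42), ([310.8, 174.2], 0.38), ([310.1, 174.5], 0.29)]
```

View pics/v14.png

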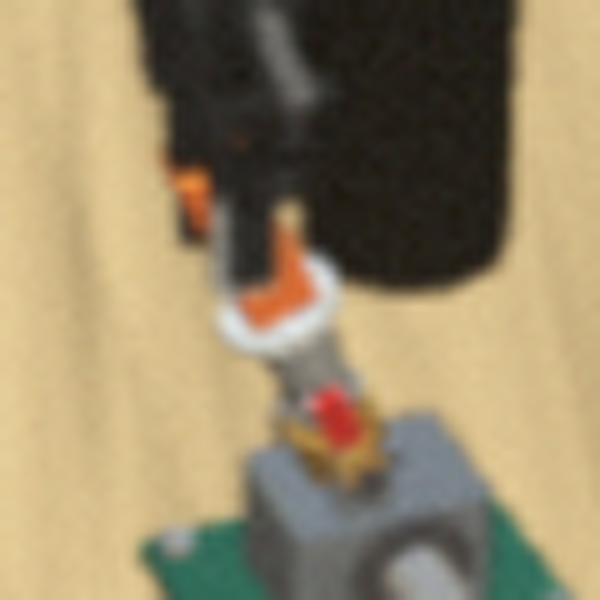

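Run:
```python
from station import manip,job_done
print(job_done())
s=manip.get_state();print(s['time'],s['ee_pos'].round(1),s['contact_force'].round(1),round(s['width'],1))
```

```text
the job is handed in; nothing more can be done
None
the job is handed in; nothing more can be done
```

I slid the gun out of the dock and pressed the coupler onto the nipple of the grey bearing block. I handed the job in at 14.8 s of robot time, still gripping and pressing. No verdict was given, and I could not read the catch and nipple joints directly.

- **Tilting the gun:** The tool can only point down, so I pivoted the gun in the pads by pushing it against the outside of the dock's back wall. I then pushed it along the nipple's axis, with the jaws turned to match the block.
- **Catches:** Contact began with about 3.5 N along the nipple's axis when the mouth was roughly 10 mm above the seat. The push dropped to about zero near 6 mm, which fits the catches snapping.
- **Seating:** The force then rose to 8 N and to about 12 N on the spring, then climbed steeply to about 39 N as the tool stopped, which I took as the seat. I eased off and held at about 30 N. The fingers were still at 25 mm with 100 N grip.
- **Last picture:** The gun's fitted lean is about 0.41 rad, against 0.38 to 0.48 estimated for the nipple. The fitted mouth is within about 1.5 mm of the estimated seat centre. The top camera was blocked by the arm, so this rests on the side view only.
- **Disagreement:** In that last picture the network's best match for `nipple_seat` was a blue look-alike. I ignored it, since its lower-ranked answers matched the grey block.
- **Bystanders:** I steered clear of the other things on the bench but did not measure them again at the end.

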